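Tare the laundry scale and weigh the washing tablets

TASK

I want the net weight of the washing tablets: stand the empty glass canister (white seal) gently in the middle of the scale's pan, let go, and turn the knob in the dial until the blue zero mark is under the tip of the red pointer. Then move the empty canister onto the turntable beside the spray bottle, and gently stand the canister with the tablets (orange seal) in the middle of the pan and leave it there, with the dial as you zeroed it. Keep both canisters upright, do not drop them or push the pan down to its stop, and leave the spray bottle, the peg bucket and the brush alone.

Things in the scene. Friction and masses are not known exactly. Their poses are not given: they have to be found in the camera images.
- scale: White spring scale fixed on the shelf, 165 mm (its x) by 310 mm (its y), housing top 46 mm high. Origin under its middle, z up. Round steel pan towards its -y end (axis at y = -77 mm), dial facing up towards its +y end (axis at y = +78 mm).
- pan_center (a point): Centre of the upper face of the steel pan, a flat disc of 150 mm diameter, 6 mm thick, with two engraved circles (82 and 116 mm diameter) round its centre; upper face 68 mm above the shelf when empty. It sinks on a spring of 900 N/m (lightly damped) and stays level.
- pan (a joint): How far the pan is pressed down, m: 0 when empty, stop at 0.0155.
- pointer (a joint): Angle of the red pointer, rad, clockwise seen from above; 0 with the pan empty, when the tip points along the scale's +x. The pan drives it: 220 rad per metre of pan travel. It swings back when the pan is unloaded.
- pointer_tip (a point): Tip of the red pointer, 56 mm from the dial's axis, 50 mm above the shelf.
- dial (a joint): Angle of the white dial face and the black knob in its middle (one piece), rad, growing clockwise seen from above, range -0.9 to 2.6; at 0 the blue zero mark points along the scale's +x. Friction 0.04 N m keeps it where it is left. The mark is under the pointer tip when this equals pointer.
- zero_mark (a point): Blue zero mark on the dial face, 56 mm from the dial's axis, level with the pointer tip. The divisions are 0.143 rad apart; set the mark to within half a division.
- knob (a point): Centre of the top of the black bar-shaped dial knob, on the dial's axis, 89 mm above the shelf. The bar is 42 mm long (along this point's x, which points to the zero mark), 13 mm thick (its y) and 31 mm tall; below it a disc of 39 mm diameter, its top 59 mm above the shelf, then the dial face at 48 mm inside a 138 mm bezel 54 mm above the shelf.
- empty_canister: Empty clear glass canister with spring clip latch, white seal, 137 mm tall, closed, 0.38 kg. Origin at the centre of its underside, z up. Body 82 mm diameter up to 84 mm height, shoulder narrowing to a neck at 97 mm; glass lid, a cylinder of 60 mm diameter, from 104 to 131 mm height: grip it there, fingers closing along the canister's y. The wire clip stands out 45 mm from the axis on its -x side, the hinge wire 42 mm on its +x side.
- filled_canister: Canister of the same make and the same dimensions and axes with an orange seal, blue and white washing tablets inside, 0.5 to 0.85 kg in all.
- turntable: White plastic turntable, 220 mm diameter, turning freely on a fixed foot. Origin under the centre of the foot, z up. Its floor, 206 mm across, lies 18 mm above the shelf within a rim 30 mm above the shelf. The spray bottle stands on it, towards the side away from the robot.
- spray_bottle: Lavender spray bottle with white trigger head, 54 mm diameter, 154 mm tall, standing on the turntable off its centre. Origin at the centre of its underside. To be left alone.
- peg_bucket: Ribbed steel bucket of clothes pegs, 125 mm diameter, about 125 mm tall, loose. Origin at the centre of its underside. To be left alone.
- brush: Blue scraping brush with rubber edge, 210 mm long along its x, 56 mm wide, 43 mm high, loose, lying bristles down. Origin on the shelf below its middle. To be left alone.

How it is judged:
On the way, in this order (a step that is already met when the one before it is completed fails the run):
1. the empty canister stands centred on the pan, let go and at rest (horizontal distance between empty_canister and pan_center below 0.015 m and distance between empty_canister and pan_center below 0.016 m and angle between empty_canister's own z axis and vertical below 0.06 rad and linear speed of empty_canister below 0.02 m/s and contact force between the fingers and empty_canister below 0.1 N), for 0.2 s.
2. with the empty canister alone on the pan the dial is turned so that the zero mark is under the pointer tip, and the knob is let go (distance between pointer_tip and zero_mark below 0.004 m and horizontal distance between empty_canister and pan_center below 0.015 m and distance between empty_canister and pan_center below 0.016 m and linear speed of empty_canister below 0.02 m/s and contact force between the fingers and scale below 0.1 N and contact force between the fingers and empty_canister below 0.1 N), for 0.2 s.
3. the empty canister stands on the turntable, let go (horizontal distance between empty_canister and turntable below 0.066 m and z of empty_canister in the frame of turntable between 0.012 and 0.023 m and angle between empty_canister's own z axis and vertical below 0.06 rad and linear speed of empty_canister below 0.03 m/s and contact force between the fingers and empty_canister below 0.1 N), for 0.2 s.
At the end, for the whole second after the job is handed in: The filled canister stands upright and still on the pan, its axis within 15 mm of the pan's centre; the dial is still as zeroed with the empty canister (within 0.085 rad, little more than half a division); the empty canister stands upright on the turntable's floor inside its rim (horizontal distance between filled_canister and pan_center below 0.015 m and distance between filled_canister and pan_center below 0.016 m and angle between each of filled_canister, empty_canister's own z axis and vertical below 0.06 rad and linear speed of filled_canister below 0.02 m/s and value of joint dial between 0.825 and 0.997 rad and horizontal distance between empty_canister and turntable below 0.066 m and z of empty_canister in the frame of turntable between 0.012 and 0.023 m and linear speed of empty_canister below 0.03 m/s); the robot touches nothing.
It fails at once if the pan is driven down to its stop (value of joint pan above 0.0148 m).
It fails at once if a canister is dropped (moves fast with no finger on it) or slammed on the turntable (contact force between empty_canister and turntable above 150 N or (contact force between the fingers and empty_canister below 0.1 N and linear speed of empty_canister above 0.45 m/s) or (contact force between the fingers and filled_canister below 0.1 N and linear speed of filled_canister above 0.45 m/s)).
It fails at once if a canister is tipped over (angle between any of empty_canister, filled_canister's own z axis and vertical above 0.7 rad).
It fails at once if the spray bottle is tipped or leaves its place on the turntable (angle between spray_bottle's own z axis and vertical above 0.25 rad or horizontal distance between spray_bottle and turntable above 0.085 m).
It fails at once if the peg bucket or the brush is shifted (distance of any of peg_bucket, brush from where it was at the start of the episode above 0.02 m).
It also fails if it takes over 72 s, if anything falls off the work surface, if the arm or the gripper's body presses on something with over 40 N, if the wrist force passes 120 N, or if a joint passes its speed limit or range.

ROBOT

A 6-joint arm with a two-finger parallel gripper is mounted at the origin on the work surface. World frame = base frame: x ahead of the robot, y to its left, z up, the work surface at z = 0. Lengths are in m, angles in rad, forces in N, time in s.
With the tool pointing down it reaches from about 0.325 to 0.775 m from the base axis. Payload 5.5 kg.
Tool frame: the origin (TCP) lies midway between the tips of the shut fingers; the grasp point (between the pads) lies 19 mm behind it; z points along the fingers, y is the line along which they close (so a half turn about z gives the same grasp; the last joint's range is limited). The gripper opens to 88 mm and grips with 3 to 60 N. Pads are 20 mm wide; open, the fingers measure 115 mm over their backs; the gripper's body (75 mm by 178 mm) begins 61 mm behind the grasp point.
Start: joints at [1.285, 0.091, 1.231, -0, 1.82, -0.057], TCP at [0.136, 0.584, 0.223] pointing down, gripper open.
Joint ranges: [-2.87, 2.87], [-0.86, 2.18], [0.17, 2.46], [-1.51, 4.65], [0.06, 2.69], [-2.65, 2.65]. Speed limits (rad/s): [2.57, 2.57, 3.01, 3.14, 3.14, 3.14].

INTERFACE

Orientations are given as a unit quaternion [x, y, z, w].
In Python, from plant import env gives the robot as it stands.
- The arm moves only by the shell command python3 -m crank 'ROWS'. ROWS is JSON, a list of rows, each an object of numbers: "x", "y", "z": the shift along the tool's x, y, z scaled (see below); "rx", "ry", "rz": the turn, a rotation vector about the tool's x, y, z scaled (see below); "claw": the closure, from -1 (fully open) to 1 (shut), so that 0 is half open. In form: [{"x": .., "y": .., "z": .., "rx": .., "ry": .., "rz": .., "claw": ..}, ...]. A call has 1 to 20 rows; each row shifts and turns the commanded pose from where the row before left it, along the tool's axes as they then stand; what a row does not reach is not made up. The controller multiplies each number of a shift by 0.8 m and each number of a turn by 90 degrees. A row lasts 1/12 s, in which the tool goes at most 41.7 mm and 7.16 degrees, less where a joint would pass 70% of its speed; a pose out of reach is approached as far as the arm can. A call with a number of a shift or a turn outside -1 to 1 is refused whole. A call with a gripper value outside its range is refused whole. The fingers move at their own pace and stop on an object; the grip force is fixed at half the most. Time passes only in rows, so rows that do not move let the fingers close. It gives the time, the measured TCP pose, the force, the opening and the grip force at its end, in the units of the state.
- env.sense(): the state, without advancing time (a new reading comes with each control period).
- env.get_image(name): name is "side" or "top"; returns a dict with "color" (420x560x3 uint8, red, green, blue), "fx", "fy", "cx", "cy" (pixels), "dist_coeffs" ([k1, k2, p1, p2, k3] as OpenCV has them; the pictures are not rectified), "T" (4x4, takes a point from camera to world coordinates). Camera axes: x right, y up, looking along -z (the intrinsics and any distortion apply to the point x, -y, -z); pixel columns grow to the right and rows downward; lengths in m; the calibration is good to about 2 mm. A picture is of the moment at which its call begins. There is no depth.
- env.sign_off(): hands the job in; it is judged then, once.
The state is a dict: "time_s": time; "qpos": joint angles; "joint_velocities": joint speeds; "tau": joint torques, N m; "tool_pos": TCP position; "eef_rot": TCP orientation; "wrist_force": force on the tool from outside, world axes, zero at the start; "wrist_torque": the same for the moment, N m; "finger_gap": finger opening in m; "gripper_force": force on a finger pad.
Only numpy, scipy, OpenCV 4.12 (cv2) and the standard library are available. Lean on these libraries where they do the work, as an engineer would, in place of code of your own. Each camera call takes 0.05 s, during which the arm holds its last target. There are 200 camera calls.

## Working session

There is one attempt and no reset: what is moved stays moved. The work goes in short steps, Python scripts to look and compute and a shell command to move; the robot and the scene stay as the last step left them, time stands still between calls to the robot, and variables do not carry over. Pictures are saved under pics/ and viewed, at most 10 in all, crops included, and the job is handed in when it is done.

```bash
mkdir -p pics; ls; cat > h.py <<'E'
import numpy as np, cv2
from plant import env
def snap(n,f):
    d=env.get_image(n); cv2.imwrite('pics/'+f,cv2.cvtColor(d['color'],cv2.COLOR_RGB2BGR)); return d
def ray(d,u,v):
    K=np.array([[d['fx'],0,d['cx']],[0,d['fy'],d['cy']],[0,0,1.]])
    p=cv2.undistortPoints(np.array([[[u,v]]],float),K,np.array(d['dist_coeffs'],float))[0,0]
    T=np.array(d['T']); return T[:3,3],T[:3,:3]@np.array([p[0],-p[1],-1.])
def at(d,u,v,z):
    o,r=ray(d,u,v); return (o+r*(z-o[2])/r[2]).round(4)
def proj(d,P):
    K=np.array([[d['fx'],0,d['cx']],[0,d['fy'],d['cy']],[0,0,1.]]); T=np.array(d['T'])
    c=(np.atleast_2d(P)-T[:3,3])@T[:3,:3]; c=c*[1,-1,-1]
    return cv2.projectPoints(c,np.zeros(3),np.zeros(3),K,np.array(d['dist_coeffs'],float))[0][:,0].round(1)
E
python3 - <<'E'
from h import *
for n in('top','side'):
    d=snap(n,n+'0.png'); print(n,d['fx'],d['cx'],d['cy'],d['dist_coeffs']); print(np.array(d['T']).round(3))
s=env.sense(); print(s)
E
```

```text
pics
top 391.423173232244 275.6068314921858 209.40656875916514 [0.034275 0.       0.       0.       0.      ]
[[ 0.019  0.996 -0.082  0.498]
 [-1.     0.02   0.01   0.021]
 [ 0.012  0.082  0.997  0.971]
 [ 0.     0.     0.     1.   ]]
side 533.3573834594205 274.5153039038747 198.69102035703426 [-0.0396646  0.         0.         0.         0.       ]
[[ 0.959  0.136 -0.25   0.211]
 [-0.285  0.492 -0.823 -1.175]
 [ 0.011  0.86   0.51   0.856]
 [ 0.     0.     0.     1.   ]]
{'time_s': 0.1, 'qpos': array([ 1.28529830e+00,  9.17729831e-02,  1.23174504e+00,  3.81944321e-05,
        1.81977039e+00, -5.67163882e-02]), 'joint_velocities': array([-8.36344031e-06, -3.69330602e-03, -3.01571933e-03,  2.01423264e-03,
       -2.26892614e-03, -7.08824772e-04]), 'tau': array([ 1.42600609e-03, -4.47858524e+01, -4.07571101e+01,  6.99197059e-02,
        2.84707878e-02, -1.09023690e-04]), 'tool_pos': array([0.13600252, 0.58412509, 0.22163781]), 'eef_rot': array([ 1.14136811e-01,  9.93464679e-01, -8.32346927e-04, -1.62613642e-04]), 'wrist_force': array([ 0.00366982, -1.06905113,  1.1782407 ]), 'wrist_torque': array([ 0.01947881, -0.00478734,  0.01076749]), 'gripper_force': 0.0, 'finger_gap': 0.08793971864924564}
```

View pics/top0.png

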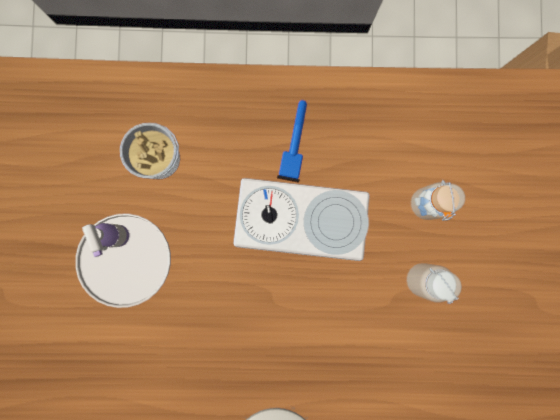

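View pics/side0.png

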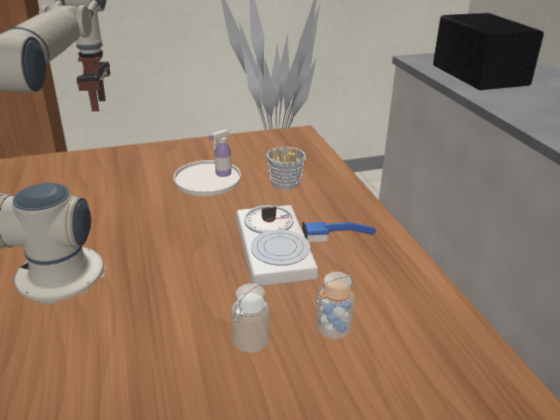

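Top: pan centre ≈(335,222), dial axis ≈(269,215), orange lid ≈(448,197), white lid ≈(443,286), turntable ≈(123,260), spray bottle ≈(117,236), bucket (150,153), brush (295,140). Now one magnified montage to get the clip directions and centres.

```bash
python3 - <<'E'
from h import *
d=env.get_image('top'); e=env.get_image('side')
t=cv2.cvtColor(d['color'],cv2.COLOR_RGB2BGR); s=cv2.cvtColor(e['color'],cv2.COLOR_RGB2BGR)
np.savez('cal.npz',allow_pickle=True,top=d,side=e)
R=lambda im,x,y,w,h,W,H: cv2.resize(im[y:y+h,x:x+w],(W,H),interpolation=cv2.INTER_CUBIC)
m=np.zeros((600,800,3),np.uint8)
m[:300,:400]=R(t,230,170,160,120,400,300)*1   # x2.5
m[:600,400:]=R(t,400,170,100,150,400,600) # x4
m[300:,:400]=R(s,220,260,160,120,400,300) # x2.5
cv2.imwrite('pics/m.png',m)
P=at(d,335,222,.068);D=at(d,269,215,.05)
print('pan',P,'dial',D, 'orange lid',at(d,448,197,.131),'white',at(d,443,286,.131),'tt',at(d,123,260,.03),'spraybase',at(d,122,236,.018),'bucket',at(d,150,153,.125))
E
```

```text
pan [ 0.5462 -0.126   0.068 ] dial [0.5606 0.027  0.05  ] orange lid [ 0.6017 -0.3588  0.131 ] white [ 0.4119 -0.3446  0.131 ] tt [0.4487 0.3699 0.03  ] spraybase [0.5052 0.3797 0.018 ] bucket [0.6858 0.2884 0.125 ]
```

View pics/m.png

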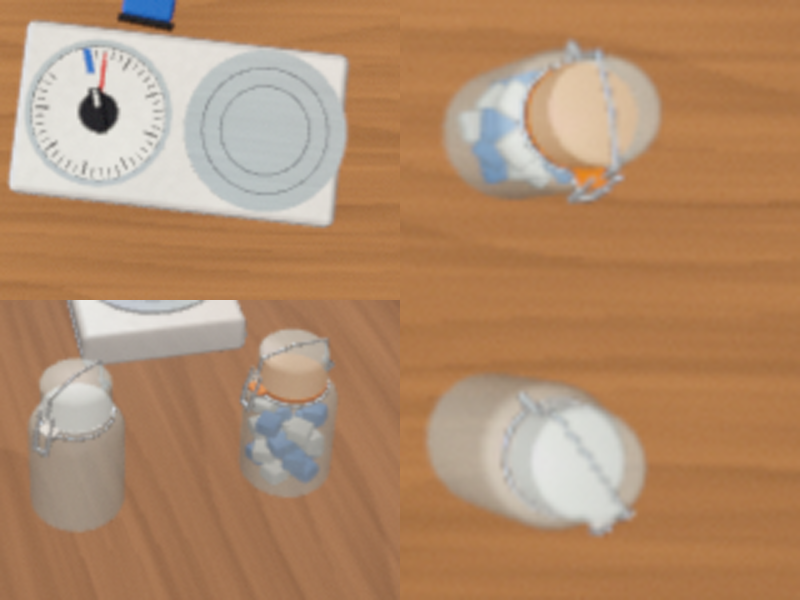

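Magnified (top crop ×4): glass-lid outer edges reach right to column 465 (orange) and 461 (white). Hinge→clip runs (573,48)→(593,190) on orange and (528,400)→(605,525) on white. Pan circles centre at (336,222.4), dial axis (269.2,215.2), and the blue mark is slightly left of the pointer. Now I fit the poses.

```bash
cat > fit.py <<'E'
from h import *
from scipy.optimize import least_squares
a=np.linspace(0,2*np.pi,90); C=np.c_[np.cos(a),np.sin(a),0*a]
def circ(x,y,z,r): return C*r+[x,y,z]
def cams():
    f=np.load('cal.npz',allow_pickle=True); return f['top'].item(),f['side'].item()
E
python3 - <<'E'
from fit import *
d,e=cams()
def model(p):
    B=np.vstack([proj(e,circ(*p,0,.041)),proj(e,circ(*p,.084,.041))])
    return np.array([proj(d,circ(*p,0,.041))[:,0].min(),proj(d,circ(*p,.131,.030))[:,0].max(),B[:,0].min(),B[:,0].max(),B[:,1].max()])
for n,g,m in(('orange',[.6,-.36],[410.75,465,316.4,351.2,337.2]),('white',[.41,-.345],[406.75,461.25,232,270,351.2])):
    r=least_squares(lambda p:model(p)-m,g,diff_step=1e-2); print(n,r.x.round(4),r.fun.round(1))
    print(' lid top centre px',proj(d,[*r.x,.131]),'neck',proj(d,[*r.x,.1]))
pt=at(d,336,222.4,.068); D=at(d,269.2,215.2,.048); print('pan',pt,'side',at(e,280,248,.068),'dial',D,'side',at(e,270,220,.05))
v=D-pt; print('dist',np.hypot(*v[:2]),'yaw',-np.arctan2(v[0],v[1]))
mk=at(d,230+88/2.5,170+57/2.5,.05)-D; ptip=at(d,230+104/2.5,170+56/2.5,.05)-D
print('mark ang',np.arctan2(mk[1],mk[0]),'pointer',np.arctan2(ptip[1],ptip[0]))
# turntable: ellipse of the rim from edge of white region
im=cv2.cvtColor(d['color'],cv2.COLOR_RGB2HSV); w=((im[...,1]<60)&(im[...,2]>130)).astype(np.uint8); w[:, 180:]=0; w[:200]=0;w[320:]=0
c=max(cv2.findContours(w,0,1)[0],key=cv2.contourArea); print(cv2.fitEllipse(cv2.convexHull(c)))
E
```

```text
orange [ 0.5974 -0.3643] [-0.9 -0.4 -2.4  2.5  1.2]
 lid top centre px [[450.6 199. ]] neck [[444.2 200.5]]
white [ 0.4128 -0.3527] [-0.8 -0.1 -0.4  0.6  0.9]
 lid top centre px [[446.9 285.7]] neck [[440.5 284.1]]
pan [ 0.5453 -0.1283  0.068 ] side [ 0.5422 -0.1392  0.068 ] dial [0.5603 0.0265 0.048 ] side [0.5617 0.018  0.05  ]
dist 0.15552504621442811 yaw -0.09659764487104054
mark ang 0.1981238918405419 pointer -0.08482370200479862
((121.77228546142578, 259.6217346191406), (94.21681213378906, 95.95772552490234), 85.32852172851562)
```

```bash
cat > go.py <<'E'
import sys
from h import *
from scipy.spatial.transform import Rotation as R
# usage: go.py x y z yaw_deg(tool y) -> total units in tool axes at current orientation
s=env.sense(); r=R.from_quat(s['eef_rot']); p=np.array(s['tool_pos']); M=r.as_matrix()
yaw=np.degrees(np.arctan2(M[1,1],M[0,1])); print('t',round(s['time_s'],2),'p',p.round(4),'yaw',yaw.round(2),'z',M[:,2].round(4),'q',np.round(s['qpos'],2),'gap',round(s['finger_gap'],4),'F',np.round(s['wrist_force'],1),'g',round(s['gripper_force'],1))
if len(sys.argv)>3:
    w=np.array(list(map(float,sys.argv[1:4])))-p; print('len mm',(np.linalg.norm(w)*1e3).round(1),'units',(M.T@w/.8).round(4))
if len(sys.argv)>4: print('rz units',round(-((float(sys.argv[4])-yaw+180)%360-180)/90,4))
E
python3 -m crank '[{"x":-0.033,"y":-0.035},{"x":-0.033,"y":-0.035},{"x":-0.033,"y":-0.035},{"x":-0.033,"y":-0.035},{"x":-0.033,"y":-0.035},{"x":-0.033,"y":-0.035},{"x":-0.033,"y":-0.035},{"x":-0.033,"y":-0.035},{"x":-0.033,"y":-0.035},{"x":-0.033,"y":-0.035},{"x":-0.033,"y":-0.035},{"x":-0.033,"y":-0.035},{"x":-0.033,"y":-0.035},{"x":-0.033,"y":-0.035},{"x":-0.033,"y":-0.035},{"x":-0.033,"y":-0.035},{"rz":0.079},{"rz":0.079},{"rz":0.079},{"rz":0.079}]' && python3 go.py .413 -.3525 .2 -58.3
```

```text
schema error: expected keys x, y, z, rx, ry, rz, claw
```

```bash
python3 -m crank '[{"x":-0.033,"y":-0.035,"z":0,"rx":0,"ry":0,"rz":0,"claw":-1},{"x":-0.033,"y":-0.035,"z":0,"rx":0,"ry":0,"rz":0,"claw":-1},{"x":-0.033,"y":-0.035,"z":0,"rx":0,"ry":0,"rz":0,"claw":-1},{"x":-0.033,"y":-0.035,"z":0,"rx":0,"ry":0,"rz":0,"claw":-1},{"x":-0.033,"y":-0.035,"z":0,"rx":0,"ry":0,"rz":0,"claw":-1},{"x":-0.033,"y":-0.035,"z":0,"rx":0,"ry":0,"rz":0,"claw":-1},{"x":-0.033,"y":-0.035,"z":0,"rx":0,"ry":0,"rz":0,"claw":-1},{"x":-0.033,"y":-0.035,"z":0,"rx":0,"ry":0,"rz":0,"claw":-1},{"x":-0.033,"y":-0.035,"z":0,"rx":0,"ry":0,"rz":0,"claw":-1},{"x":-0.033,"y":-0.035,"z":0,"rx":0,"ry":0,"rz":0,"claw":-1},{"x":-0.033,"y":-0.035,"z":0,"rx":0,"ry":0,"rz":0,"claw":-1},{"x":-0.033,"y":-0.035,"z":0,"rx":0,"ry":0,"rz":0,"claw":-1},{"x":-0.033,"y":-0.035,"z":0,"rx":0,"ry":0,"rz":0,"claw":-1},{"x":-0.033,"y":-0.035,"z":0,"rx":0,"ry":0,"rz":0,"claw":-1},{"x":-0.033,"y":-0.035,"z":0,"rx":0,"ry":0,"rz":0,"claw":-1},{"x":-0.033,"y":-0.035,"z":0,"rx":0,"ry":0,"rz":0,"claw":-1},{"x":0,"y":0,"z":0,"rx":0,"ry":0,"rz":0.079,"claw":-1},{"x":0,"y":0,"z":0,"rx":0,"ry":0,"rz":0.079,"claw":-1},{"x":0,"y":0,"z":0,"rx":0,"ry":0,"rz":0.079,"claw":-1},{"x":0,"y":0,"z":0,"rx":0,"ry":0,"rz":0.079,"claw":-1}]' && python3 go.py .413 -.3525 .2 -58.3
```

```text
time_s: 1.87
tool_pos: [0.4459, 0.0518, 0.2224]
eef_rot: [0.358, 0.934, -0.0, -0.0]
wrist_force: [0.2, 0.3, -0.3]
finger_gap: 0.0878
gripper_force: 0.0
t 1.87 p [0.4459 0.0518 0.2224] yaw 48.04 z [-6.e-04  0.e+00 -1.e+00] q [ 0.04 -0.32  1.61  0.    1.85 -0.8 ] gap 0.0878 F [ 0.2  0.3 -0.3] g 0.0
len mm 406.2 units [-0.3073 -0.4032  0.028 ]
rz units 1.1815
```

```bash
python3 -m crank '[{"x":-0.028,"y":-0.0367,"z":0,"rx":0,"ry":0,"rz":0,"claw":-1},{"x":-0.028,"y":-0.0367,"z":0,"rx":0,"ry":0,"rz":0,"claw":-1},{"x":-0.028,"y":-0.0367,"z":0,"rx":0,"ry":0,"rz":0,"claw":-1},{"x":-0.028,"y":-0.0367,"z":0,"rx":0,"ry":0,"rz":0,"claw":-1},{"x":-0.028,"y":-0.0367,"z":0,"rx":0,"ry":0,"rz":0,"claw":-1},{"x":-0.028,"y":-0.0367,"z":0,"rx":0,"ry":0,"rz":0,"claw":-1},{"x":-0.028,"y":-0.0367,"z":0,"rx":0,"ry":0,"rz":0,"claw":-1},{"x":-0.028,"y":-0.0367,"z":0,"rx":0,"ry":0,"rz":0,"claw":-1},{"x":-0.028,"y":-0.0367,"z":0,"rx":0,"ry":0,"rz":0,"claw":-1},{"x":-0.028,"y":-0.0367,"z":0,"rx":0,"ry":0,"rz":0,"claw":-1},{"x":-0.028,"y":-0.0367,"z":0,"rx":0,"ry":0,"rz":0,"claw":-1},{"x":0,"y":0,"z":0,"rx":0,"ry":0,"rz":0.079,"claw":-1},{"x":0,"y":0,"z":0,"rx":0,"ry":0,"rz":0.079,"claw":-1},{"x":0,"y":0,"z":0,"rx":0,"ry":0,"rz":0.079,"claw":-1},{"x":0,"y":0,"z":0,"rx":0,"ry":0,"rz":0.079,"claw":-1},{"x":0,"y":0,"z":0,"rx":0,"ry":0,"rz":0.079,"claw":-1},{"x":0,"y":0,"z":0,"rx":0,"ry":0,"rz":0.079,"claw":-1},{"x":0,"y":0,"z":0,"rx":0,"ry":0,"rz":0.079,"claw":-1},{"x":0,"y":0,"z":0,"rx":0,"ry":0,"rz":0.079,"claw":-1},{"x":0,"y":0,"z":0,"rx":0,"ry":0,"rz":0.079,"claw":-1}]' >/dev/null&& python3 -m crank '[{"x":0,"y":0,"z":0,"rx":0,"ry":0,"rz":0.079,"claw":-1},{"x":0,"y":0,"z":0,"rx":0,"ry":0,"rz":0.079,"claw":-1},{"x":0,"y":0,"z":0,"rx":0,"ry":0,"rz":0.079,"claw":-1},{"x":0,"y":0,"z":0,"rx":0,"ry":0,"rz":0.079,"claw":-1},{"x":0,"y":0,"z":0,"rx":0,"ry":0,"rz":0.079,"claw":-1},{"x":0,"y":0,"z":0,"rx":0,"ry":0,"rz":0.071,"claw":-1},{"x":0,"y":0,"z":0,"rx":0,"ry":0,"rz":0,"claw":-1}]' > /dev/null && python3 go.py .413 -.3525 .101 -58.3
python3 - <<'E'
from h import *
d=env.get_image('top');e=env.get_image('side')
A=cv2.cvtColor(d['color'][170:320,370:510],cv2.COLOR_RGB2BGR);B=cv2.cvtColor(e['color'][200:380,180:380],cv2.COLOR_RGB2BGR)
A=cv2.resize(A,(390,418));B=cv2.resize(B,(400,360));m=np.zeros((420,800,3),np.uint8);m[:418,:390]=A;m[:360,400:]=B
cv2.imwrite('pics/m2.png',m)
E
```

```text
t 4.12 p [ 0.416  -0.3528  0.2224] yaw -57.71 z [-3.e-04  3.e-04 -1.e+00] q [-0.77 -0.06  1.38 -0.    1.82  0.24] gap 0.0875 F [-0.4 -0.3 -0. ] g 0.0
len mm 121.4 units [-0.0029 -0.0023  0.1518]
rz units 0.0066
```

View pics/m2.png

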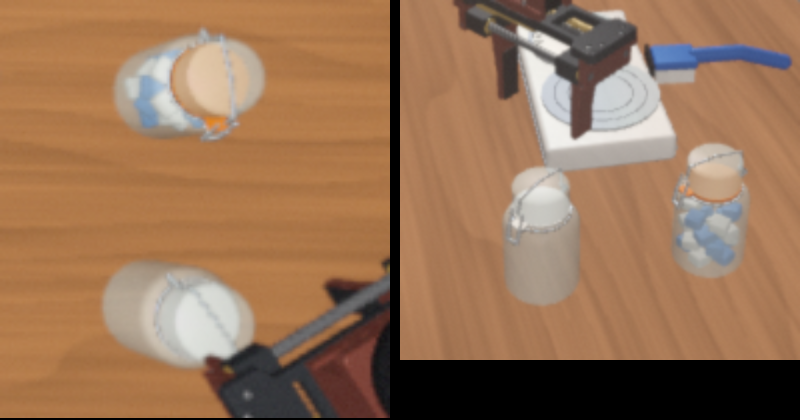

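Gripper tips show at about (251,257) in the side view, and its body at about (478,313) in the top view; I check these against the projection.

```bash
python3 - <<'E'
from fit import *
d,e=cams(); s=env.sense(); p=np.array(s['tool_pos']); u=np.array([np.cos(np.radians(-57.7)),np.sin(np.radians(-57.7)),0])
for k in(-.05,0,.05): print(k,'top',proj(d,p+k*u),'side',proj(e,p+k*u))
f=env.get_image('side'); g=env.get_image('top'); print(np.abs(np.array(f['T'])-e['T']).max(),np.abs(np.array(g['T'])-d['T']).max())
print('top px->z.13',at(d,447.2,285,.131),'side canister base',at(e,251,345,0))
E
```

```text
-0.05 top [[446.5 303.4]] side [[233.8 246.1]]
0 top [[468.8 289.5]] side [[251.8 256. ]]
0.05 top [[491.1 275.6]] side [[270.9 266.5]]
0.0 0.0
top px->z.13 [ 0.4142 -0.3535  0.131 ] side canister base [ 0.4065 -0.3724  0.    ]
```

The side and top finger positions agree with the model, so I descend over the white canister and grip.

```bash
python3 -m crank '[{"x":-0.002,"y":-0.002,"z":0.03,"rx":0,"ry":0,"rz":0.006,"claw":-1},{"x":0,"y":0,"z":0.03,"rx":0,"ry":0,"rz":0,"claw":-1},{"x":0,"y":0,"z":0.03,"rx":0,"ry":0,"rz":0,"claw":-1},{"x":0,"y":0,"z":0.03,"rx":0,"ry":0,"rz":0,"claw":-1},{"x":0,"y":0,"z":0.02,"rx":0,"ry":0,"rz":0,"claw":-1},{"x":0,"y":0,"z":0.012,"rx":0,"ry":0,"rz":0,"claw":-1},{"x":0,"y":0,"z":0,"rx":0,"ry":0,"rz":0,"claw":-1}]' | tail -5 && python3 -m crank '[{"x":0,"y":0,"z":0,"rx":0,"ry":0,"rz":0,"claw":1},{"x":0,"y":0,"z":0,"rx":0,"ry":0,"rz":0,"claw":1},{"x":0,"y":0,"z":0,"rx":0,"ry":0,"rz":0,"claw":1},{"x":0,"y":0,"z":0,"rx":0,"ry":0,"rz":0,"claw":1},{"x":0,"y":0,"z":0,"rx":0,"ry":0,"rz":0,"claw":1},{"x":0,"y":0,"z":0,"rx":0,"ry":0,"rz":0,"claw":1}]' | tail -5; python3 go.py .545 -.128 .22
```

```text
tool_pos: [0.4129, -0.3515, 0.0984]
eef_rot: [0.961, 0.276, -0.001, -0.002]
wrist_force: [-0.5, 0.1, -0.5]
finger_gap: 0.0879
gripper_force: 0.0
tool_pos: [0.4141, -0.3525, 0.1022]
eef_rot: [0.961, 0.276, 0.0, 0.0]
wrist_force: [-1.8, 2.4, 3.5]
finger_gap: 0.0594
gripper_force: 30.0
t 5.4 p [ 0.4141 -0.3525  0.1022] yaw -58.01 z [ 1.e-03 -7.e-04 -1.e+00] q [-0.77 -0.05  1.59  0.    1.6   0.24] gap 0.0594 F [-1.8  2.4  3.5] g 30.0
len mm 285.3 units [ 0.2875 -0.1512 -0.1473]
```

```bash
python3 -m crank '[{"x":0,"y":0,"z":-0.01,"rx":0,"ry":0,"rz":0,"claw":1},{"x":0,"y":0,"z":-0.03,"rx":0,"ry":0,"rz":0,"claw":1},{"x":0,"y":0,"z":-0.03,"rx":0,"ry":0,"rz":0,"claw":1},{"x":0,"y":0,"z":-0.03,"rx":0,"ry":0,"rz":0,"claw":1},{"x":0.018,"y":-0.0095,"z":-0.03,"rx":0,"ry":0,"rz":0,"claw":1},{"x":0.036,"y":-0.019,"z":-0.017,"rx":0,"ry":0,"rz":0,"claw":1},{"x":0.036,"y":-0.019,"z":0,"rx":0,"ry":0,"rz":0,"claw":1},{"x":0.036,"y":-0.019,"z":0,"rx":0,"ry":0,"rz":0,"claw":1},{"x":0.036,"y":-0.019,"z":0,"rx":0,"ry":0,"rz":0,"claw":1},{"x":0.036,"y":-0.019,"z":0,"rx":0,"ry":0,"rz":0,"claw":1},{"x":0.036,"y":-0.019,"z":0,"rx":0,"ry":0,"rz":0,"claw":1},{"x":0.036,"y":-0.019,"z":0,"rx":0,"ry":0,"rz":0,"claw":1},{"x":0.018,"y":-0.0095,"z":0,"rx":0,"ry":0,"rz":0,"claw":1},{"x":0,"y":0,"z":0,"rx":0,"ry":0,"rz":0,"claw":1}]' | tail -5; python3 go.py .545 -.128 .178
python3 - <<'E'
from h import *
d=env.get_image('top');e=env.get_image('side')
A=cv2.cvtColor(d['color'][150:300,220:420],cv2.COLOR_RGB2BGR);B=cv2.cvtColor(e['color'][130:310,190:350],cv2.COLOR_RGB2BGR)
m=np.zeros((450,800,3),np.uint8);m[:300,:400]=cv2.resize(A,(400,300));m[:,400:]=cv2.resize(B,(400,450))
cv2.imwrite('pics/m3.png',m)
E
```

```text
tool_pos: [0.546, -0.1238, 0.2176]
eef_rot: [0.961, 0.278, -0.0, -0.001]
wrist_force: [-0.5, 0.4, -4.9]
finger_gap: 0.06
gripper_force: 30.0
t 6.57 p [ 0.546  -0.1238  0.2176] yaw -57.76 z [-0.0013  0.002  -1.    ] q [-0.28 -0.02  1.35  0.    1.81  0.72] gap 0.06 F [-0.5  0.4 -4.9] g 30.0
len mm 39.9 units [-0.0038  0.0039  0.0495]
```

View pics/m3.png

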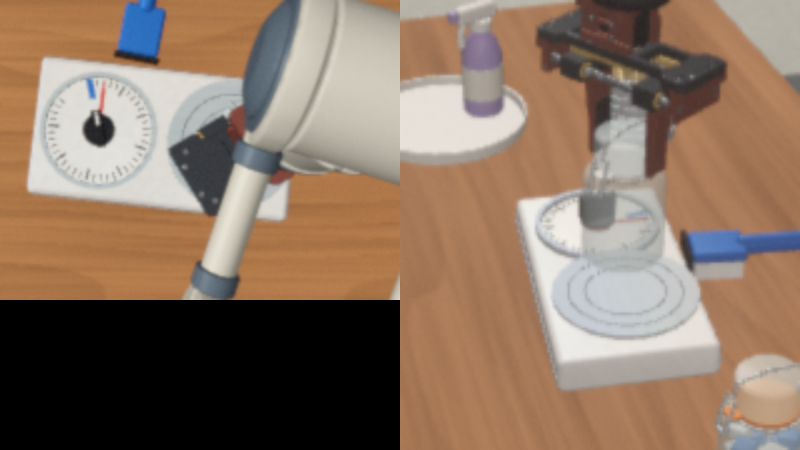

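Side: pan circle centre at about (280.4,246.4), canister underside centred on column ≈279 with its lower edge on row ≈238. I compare with the projections.

```bash
python3 - <<'E'
from fit import *
d,e=cams()
print('pan',proj(e,[.5453,-.1283,.068])); 
for r in(.041,.058,.075):
  q=proj(e,circ(.5453,-.1283,.068,r)); print(r,q.min(0),q.max(0))
q=proj(e,circ(.546,-.1238,.1154,.041)); print('can',q.min(0),q.max(0))
E
```

```text
pan [[279.9 245.3]]
0.041 [263.7 236.1] [296.1 255.1]
0.058 [256.9 232.4] [302.9 259.3]
0.075 [250.2 228.8] [309.6 263.6]
can [263.5 219.8] [296.4 238.2]
```

```bash
python3 -m crank '[{"x":-0.002,"y":0.002,"z":0.018,"rx":0,"ry":0,"rz":0,"claw":1},{"x":-0.002,"y":0.002,"z":0.018,"rx":0,"ry":0,"rz":0,"claw":1},{"x":0,"y":0,"z":0.01,"rx":0,"ry":0,"rz":0,"claw":1},{"x":0,"y":0,"z":0.005,"rx":0,"ry":0,"rz":0,"claw":1},{"x":0,"y":0,"z":0.003,"rx":0,"ry":0,"rz":0,"claw":1},{"x":0,"y":0,"z":0.002,"rx":0,"ry":0,"rz":0,"claw":1},{"x":0,"y":0,"z":0,"rx":0,"ry":0,"rz":0,"claw":1},{"x":0,"y":0,"z":0,"rx":0,"ry":0,"rz":0,"claw":1}]' | tail -5; python3 go.py .545 -.128 .166
```

```text
tool_pos: [0.5441, -0.1318, 0.1746]
eef_rot: [0.961, 0.275, 0.0, 0.0]
wrist_force: [0.1, 0.5, -3.6]
finger_gap: 0.0591
gripper_force: 30.0
t 7.33 p [ 0.5441 -0.1318  0.1746] yaw -58.03 z [ 1.e-03 -3.e-04 -1.e+00] q [-0.3  -0.02  1.43 -0.    1.73  0.71] gap 0.0591 F [ 0.1  0.5 -3.6] g 30.0
len mm 9.4 units [ 0.0035 -0.0034  0.0107]
```

```bash
python3 -m crank '[{"x":0.0035,"y":-0.0034,"z":0,"rx":0,"ry":0,"rz":0,"claw":1},{"x":0,"y":0,"z":0.002,"rx":0,"ry":0,"rz":0,"claw":1},{"x":0,"y":0,"z":0.002,"rx":0,"ry":0,"rz":0,"claw":1},{"x":0,"y":0,"z":0.002,"rx":0,"ry":0,"rz":0,"claw":1},{"x":0,"y":0,"z":0.002,"rx":0,"ry":0,"rz":0,"claw":1},{"x":0,"y":0,"z":0.0015,"rx":0,"ry":0,"rz":0,"claw":1},{"x":0,"y":0,"z":0.001,"rx":0,"ry":0,"rz":0,"claw":1},{"x":0,"y":0,"z":0,"rx":0,"ry":0,"rz":0,"claw":1},{"x":0,"y":0,"z":0,"rx":0,"ry":0,"rz":0,"claw":1},{"x":0,"y":0,"z":0,"rx":0,"ry":0,"rz":0,"claw":1}]' | tail -5; python3 go.py .545 -.128 .166
```

```text
tool_pos: [0.5449, -0.1278, 0.1658]
eef_rot: [0.961, 0.276, 0.0, 0.0]
wrist_force: [0.0, 1.6, -0.5]
finger_gap: 0.0592
gripper_force: 30.0
t 8.17 p [ 0.5449 -0.1278  0.1658] yaw -58.01 z [ 5.e-04  0.e+00 -1.e+00] q [-0.29 -0.02  1.45  0.    1.72  0.72] gap 0.0592 F [ 0.   1.6 -0.5] g 30.0
len mm 0.3 units [-0.0001  0.0003 -0.0002]
```

```bash
python3 -m crank '[{"x":0,"y":0,"z":0,"rx":0,"ry":0,"rz":0,"claw":0.2},{"x":0,"y":0,"z":0,"rx":0,"ry":0,"rz":0,"claw":-1},{"x":0,"y":0,"z":0,"rx":0,"ry":0,"rz":0,"claw":-1},{"x":0,"y":0,"z":0,"rx":0,"ry":0,"rz":0,"claw":-1},{"x":0,"y":0,"z":0,"rx":0,"ry":0,"rz":0,"claw":-1},{"x":0,"y":0,"z":0,"rx":0,"ry":0,"rz":0,"claw":-1},{"x":0,"y":0,"z":-0.02,"rx":0,"ry":0,"rz":0,"claw":-1},{"x":0,"y":0,"z":-0.03,"rx":0,"ry":0,"rz":0,"claw":-1},{"x":0,"y":0,"z":-0.03,"rx":0,"ry":0,"rz":0,"claw":-1},{"x":0,"y":0,"z":-0.02,"rx":0,"ry":0,"rz":0,"claw":-1},{"x":0,"y":0,"z":0,"rx":0,"ry":0,"rz":0,"claw":-1}]' | tail -5; python3 go.py .5603 .0265 .25 101.4
```

```text
tool_pos: [0.5459, -0.1282, 0.2501]
eef_rot: [0.961, 0.275, 0.003, 0.002]
wrist_force: [0.1, 0.2, -0.1]
finger_gap: 0.0878
gripper_force: 0.0
t 9.08 p [ 0.5459 -0.1282  0.2501] yaw -58.02 z [ 0.0069 -0.0022 -1.    ] q [-0.29 -0.01  1.29 -0.    1.86  0.72] gap 0.0878 F [ 0.1  0.2 -0.1] g 0.0
len mm 155.4 units [ 0.1177 -0.1546 -0.0002]
rz units -1.7714
```

```bash
python3 -m crank '[{"x":0.0235,"y":-0.031,"z":0,"rx":0,"ry":0,"rz":0,"claw":-1},{"x":0.0235,"y":-0.031,"z":0,"rx":0,"ry":0,"rz":0,"claw":-1},{"x":0.0235,"y":-0.031,"z":0,"rx":0,"ry":0,"rz":0,"claw":-1},{"x":0.0235,"y":-0.031,"z":0,"rx":0,"ry":0,"rz":0,"claw":-1},{"x":0.0235,"y":-0.031,"z":0,"rx":0,"ry":0,"rz":0,"claw":-1},{"x":0,"y":0,"z":0,"rx":0,"ry":0,"rz":-0.079,"claw":-1},{"x":0,"y":0,"z":0,"rx":0,"ry":0,"rz":-0.079,"claw":-1},{"x":0,"y":0,"z":0,"rx":0,"ry":0,"rz":-0.079,"claw":-1},{"x":0,"y":0,"z":0,"rx":0,"ry":0,"rz":-0.079,"claw":-1},{"x":0,"y":0,"z":0,"rx":0,"ry":0,"rz":-0.079,"claw":-1},{"x":0,"y":0,"z":0,"rx":0,"ry":0,"rz":-0.079,"claw":-1},{"x":0,"y":0,"z":0,"rx":0,"ry":0,"rz":-0.079,"claw":-1},{"x":0,"y":0,"z":0,"rx":0,"ry":0,"rz":-0.079,"claw":-1},{"x":0,"y":0,"z":0,"rx":0,"ry":0,"rz":-0.079,"claw":-1},{"x":0,"y":0,"z":0,"rx":0,"ry":0,"rz":-0.079,"claw":-1},{"x":0,"y":0,"z":0,"rx":0,"ry":0,"rz":-0.079,"claw":-1},{"x":0,"y":0,"z":0,"rx":0,"ry":0,"rz":-0.079,"claw":-1},{"x":0,"y":0,"z":0,"rx":0,"ry":0,"rz":-0.079,"claw":-1},{"x":0,"y":0,"z":0,"rx":0,"ry":0,"rz":-0.079,"claw":-1}]' >/dev/null; python3 -m crank '[{"x":0,"y":0,"z":0,"rx":0,"ry":0,"rz":-0.079,"claw":-1},{"x":0,"y":0,"z":0,"rx":0,"ry":0,"rz":-0.079,"claw":-1},{"x":0,"y":0,"z":0,"rx":0,"ry":0,"rz":-0.079,"claw":-1},{"x":0,"y":0,"z":0,"rx":0,"ry":0,"rz":-0.079,"claw":-1},{"x":0,"y":0,"z":0,"rx":0,"ry":0,"rz":-0.079,"claw":-1},{"x":0,"y":0,"z":0,"rx":0,"ry":0,"rz":-0.079,"claw":-1},{"x":0,"y":0,"z":0,"rx":0,"ry":0,"rz":-0.079,"claw":-1},{"x":0,"y":0,"z":0,"rx":0,"ry":0,"rz":-0.079,"claw":-1},{"x":0,"y":0,"z":0,"rx":0,"ry":0,"rz":-0.034,"claw":-1},{"x":0,"y":0,"z":0,"rx":0,"ry":0,"rz":0,"claw":-1}]' | tail -5; python3 go.py .5603 .0265 .066 101.4
```

```text
tool_pos: [0.5586, 0.0271, 0.2439]
eef_rot: [-0.101, 0.995, 0.0, -0.001]
wrist_force: [-0.2, 0.4, 0.1]
finger_gap: 0.0877
gripper_force: 0.0
t 11.5 p [0.5586 0.0271 0.2439] yaw 101.56 z [-0.0018 -0.     -1.    ] q [-0.01 -0.01  1.3  -0.    1.86 -1.79] gap 0.0877 F [-0.2  0.4  0.1] g 0.0
len mm 177.9 units [-0.0023 -0.0012  0.2223]
rz units 0.0018
```

```bash
python3 - <<'E'
from h import *
d=env.get_image('top');e=env.get_image('side')
A=cv2.cvtColor(d['color'][160:280,220:400],cv2.COLOR_RGB2BGR);B=cv2.cvtColor(e['color'][180:300,220:360],cv2.COLOR_RGB2BGR)
m=np.zeros((600,400,3),np.uint8);m[:267,:400]=cv2.resize(A,(400,267));m[257:]=cv2.resize(B,(400,343))
cv2.imwrite('pics/m4.png',m)
E
```

```text
(no output)
```

View pics/m4.png

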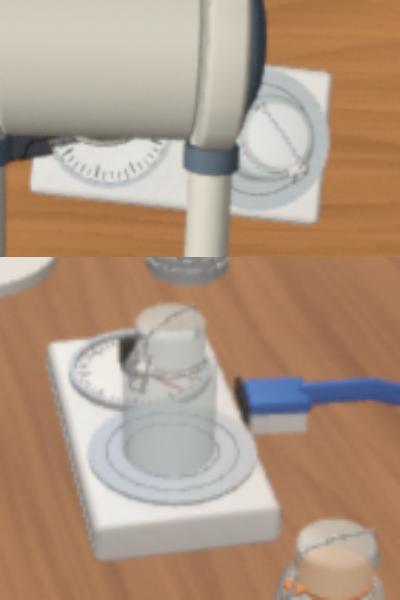

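Crops: the canister stands inside the pan's circles (side crop base ≈(170,450)), and the pointer has swung clockwise. I check the arm's clearance over the canister before descending.

```bash
python3 - <<'E'
from h import *
e=snap('side','s5.png')
E
```

```text
(no output)
```

View pics/s5.png

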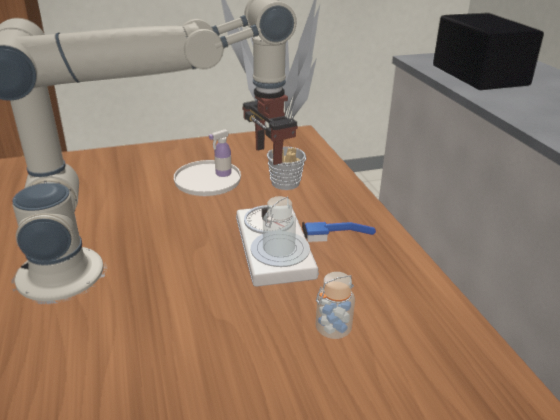

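The arm's elbow and forearm are well above everything (wrist at (270,25)), so it is clear to descend on the knob.

```bash
python3 -m crank '[{"x":-0.002,"y":-0.001,"z":0.034,"rx":0,"ry":0,"rz":0,"claw":-1},{"x":0,"y":0,"z":0.034,"rx":0,"ry":0,"rz":0,"claw":-1},{"x":0,"y":0,"z":0.034,"rx":0,"ry":0,"rz":0,"claw":-1},{"x":0,"y":0,"z":0.034,"rx":0,"ry":0,"rz":0,"claw":-1},{"x":0,"y":0,"z":0.034,"rx":0,"ry":0,"rz":0,"claw":-1},{"x":0,"y":0,"z":0.026,"rx":0,"ry":0,"rz":0,"claw":-1},{"x":0,"y":0,"z":0.014,"rx":0,"ry":0,"rz":0,"claw":-1},{"x":0,"y":0,"z":0.01,"rx":0,"ry":0,"rz":0,"claw":-1},{"x":0,"y":0,"z":0,"rx":0,"ry":0,"rz":0,"claw":-1},{"x":0,"y":0,"z":0,"rx":0,"ry":0,"rz":0,"claw":-1}]' | tail -5; python3 go.py .5603 .0265 .066 101.4
```

```text
tool_pos: [0.561, 0.0267, 0.0703]
eef_rot: [-0.1, 0.995, -0.0, 0.001]
wrist_force: [-0.0, -0.5, 1.4]
finger_gap: 0.0875
gripper_force: 0.0
t 12.48 p [0.561  0.0267 0.0703] yaw 101.44 z [ 0.001 -0.    -1.   ] q [-0.01  0.01  1.58 -0.    1.55 -1.78] gap 0.0875 F [-0.  -0.5  1.4] g 0.0
len mm 4.4 units [ 0.0009 -0.      0.0054]
rz units 0.0004
```

```bash
python3 -m crank '[{"x":0,"y":0,"z":0.004,"rx":0,"ry":0,"rz":0,"claw":0.3},{"x":0,"y":0,"z":0,"rx":0,"ry":0,"rz":0,"claw":0.5},{"x":0,"y":0,"z":0,"rx":0,"ry":0,"rz":0,"claw":0.6},{"x":0,"y":0,"z":0,"rx":0,"ry":0,"rz":0,"claw":1},{"x":0,"y":0,"z":0,"rx":0,"ry":0,"rz":0,"claw":1},{"x":0,"y":0,"z":0,"rx":0,"ry":0,"rz":0,"claw":1},{"x":0,"y":0,"z":0,"rx":0,"ry":0,"rz":0,"claw":1},{"x":0,"y":0,"z":0,"rx":0,"ry":0,"rz":0,"claw":1},{"x":0,"y":0,"z":0,"rx":0,"ry":0,"rz":0,"claw":1},{"x":0,"y":0,"z":0,"rx":0,"ry":0,"rz":0,"claw":1}]' | tail -5; python3 go.py
```

```text
tool_pos: [0.5606, 0.0267, 0.0662]
eef_rot: [-0.1, 0.995, -0.0, -0.0]
wrist_force: [0.0, -0.2, -0.7]
finger_gap: 0.0249
gripper_force: 0.0
t 13.32 p [0.5606 0.0267 0.0662] yaw 101.46 z [-0. -0. -1.] q [-0.01  0.01  1.59 -0.    1.54 -1.78] gap 0.0249 F [ 0.  -0.2 -0.7] g 0.0
```

```bash
python3 -m crank '[{"x":0,"y":0,"z":0,"rx":0,"ry":0,"rz":0,"claw":1},{"x":0,"y":0,"z":0,"rx":0,"ry":0,"rz":0,"claw":1},{"x":0,"y":0,"z":0,"rx":0,"ry":0,"rz":0,"claw":1},{"x":0,"y":0,"z":0,"rx":0,"ry":0,"rz":0,"claw":1}]' | tail -5; python3 go.py
```

```text
tool_pos: [0.5607, 0.0262, 0.0662]
eef_rot: [-0.1, 0.995, -0.0, 0.0]
wrist_force: [0.4, -3.2, 0.4]
finger_gap: 0.0128
gripper_force: 30.0
t 13.65 p [0.5607 0.0262 0.0662] yaw 101.44 z [ 1.e-04 -8.e-04 -1.e+00] q [-0.01  0.01  1.59 -0.    1.54 -1.78] gap 0.0128 F [ 0.4 -3.2  0.4] g 30.0
```

```bash
python3 -m crank '[{"x":0,"y":0,"z":0,"rx":0,"ry":0,"rz":0.03,"claw":1},{"x":0,"y":0,"z":0,"rx":0,"ry":0,"rz":0.065,"claw":1},{"x":0,"y":0,"z":0,"rx":0,"ry":0,"rz":0.065,"claw":1},{"x":0,"y":0,"z":0,"rx":0,"ry":0,"rz":0.065,"claw":1},{"x":0,"y":0,"z":0,"rx":0,"ry":0,"rz":0.065,"claw":1},{"x":0,"y":0,"z":0,"rx":0,"ry":0,"rz":0.065,"claw":1},{"x":0,"y":0,"z":0,"rx":0,"ry":0,"rz":0.065,"claw":1},{"x":0,"y":0,"z":0,"rx":0,"ry":0,"rz":0.065,"claw":1},{"x":0,"y":0,"z":0,"rx":0,"ry":0,"rz":0.065,"claw":1},{"x":0,"y":0,"z":0,"rx":0,"ry":0,"rz":0.065,"claw":1},{"x":0,"y":0,"z":0,"rx":0,"ry":0,"rz":0.065,"claw":1},{"x":0,"y":0,"z":0,"rx":0,"ry":0,"rz":0.065,"claw":1},{"x":0,"y":0,"z":0,"rx":0,"ry":0,"rz":0.024,"claw":1},{"x":0,"y":0,"z":0,"rx":0,"ry":0,"rz":0,"claw":1},{"x":0,"y":0,"z":0,"rx":0,"ry":0,"rz":0,"claw":1}]' | tail -5; python3 go.py .5603 .0265 .066 32.3
python3 - <<'E'
from h import *
d=env.get_image('top');e=env.get_image('side')
A=cv2.cvtColor(d['color'][170:260,230:350],cv2.COLOR_RGB2BGR);B=cv2.cvtColor(e['color'][190:260,230:330],cv2.COLOR_RGB2BGR)
m=np.zeros((600,800,3),np.uint8);m[:300,:400]=cv2.resize(A,(400,300));m[:560,400:][:280]=cv2.resize(B,(400,280))
m[300:]=cv2.resize(cv2.cvtColor(e['color'][195:243,235:299],cv2.COLOR_RGB2BGR),(400,300),interpolation=2).repeat(1,0)[:, :].copy() if 0 else m[300:]
cv2.imwrite('pics/m6.png',m[:300])
E
```

```text
tool_pos: [0.5606, 0.026, 0.0662]
eef_rot: [0.482, 0.876, -0.0, 0.0]
wrist_force: [0.6, -5.0, -0.4]
finger_gap: 0.0128
gripper_force: 30.0
t 14.9 p [0.5606 0.026  0.0662] yaw 32.31 z [ 0.    -0.001 -1.   ] q [-0.01  0.01  1.59 -0.    1.54 -0.58] gap 0.0128 F [ 0.6 -5.  -0.4] g 30.0
len mm 0.6 units [ 0.0007 -0.      0.0003]
rz units 0.0001
```

View pics/m6.png

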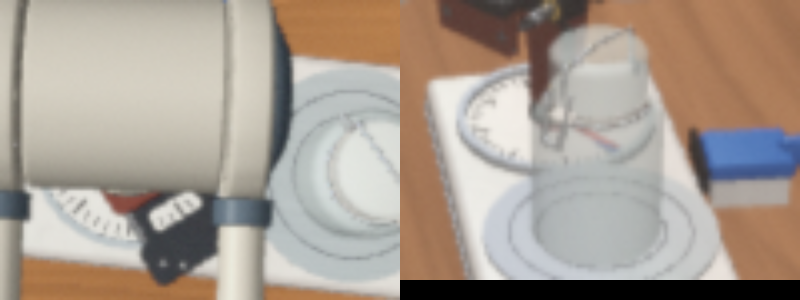

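Side crop: the blue mark shows at the red pointer's tip (≈(610,145)), seen through the glass. I release, rise, move over the canister, and check the dial from the top.

```bash
python3 -m crank '[{"x":0,"y":0,"z":0,"rx":0,"ry":0,"rz":0,"claw":0.5},{"x":0,"y":0,"z":0,"rx":0,"ry":0,"rz":0,"claw":0.5},{"x":0,"y":0,"z":0,"rx":0,"ry":0,"rz":0,"claw":0.2},{"x":0,"y":0,"z":0,"rx":0,"ry":0,"rz":0,"claw":-0.2},{"x":0,"y":0,"z":-0.02,"rx":0,"ry":0,"rz":0,"claw":-0.2},{"x":0,"y":0,"z":-0.04,"rx":0,"ry":0,"rz":0,"claw":-0.2},{"x":0,"y":0,"z":-0.04,"rx":0,"ry":0,"rz":0,"claw":-1},{"x":0,"y":0,"z":-0.04,"rx":0,"ry":0,"rz":0,"claw":-1},{"x":0,"y":0,"z":-0.04,"rx":0,"ry":0,"rz":0,"claw":-1},{"x":0,"y":0,"z":-0.035,"rx":0,"ry":0,"rz":0,"claw":-1},{"x":0,"y":0,"z":-0.015,"rx":0,"ry":0,"rz":0,"claw":-1},{"x":0,"y":0,"z":0,"rx":0,"ry":0,"rz":0,"claw":-1}]' | tail -5; python3 go.py .5455 -.128 .25 -58
```

```text
tool_pos: [0.5617, 0.0269, 0.2541]
eef_rot: [0.483, 0.876, 0.002, 0.003]
wrist_force: [0.4, 0.6, -0.1]
finger_gap: 0.0851
gripper_force: 0.0
t 16.0 p [0.5617 0.0269 0.2541] yaw 32.28 z [ 6.4e-03  3.0e-04 -1.0e+00] q [-0.01 -0.01  1.28  0.    1.87 -0.58] gap 0.0851 F [ 0.4  0.6 -0.1] g 0.0
len mm 155.8 units [-0.1529 -0.1205  0.0049]
rz units 1.0031
```

```bash
python3 -m crank '[{"x":-0.0306,"y":-0.0241,"z":0,"rx":0,"ry":0,"rz":0,"claw":-1},{"x":-0.0306,"y":-0.0241,"z":0,"rx":0,"ry":0,"rz":0,"claw":-1},{"x":-0.0306,"y":-0.0241,"z":0,"rx":0,"ry":0,"rz":0,"claw":-1},{"x":-0.0306,"y":-0.0241,"z":0,"rx":0,"ry":0,"rz":0,"claw":-1},{"x":-0.0306,"y":-0.0241,"z":0,"rx":0,"ry":0,"rz":0,"claw":-1},{"x":0,"y":0,"z":0,"rx":0,"ry":0,"rz":0.079,"claw":-1},{"x":0,"y":0,"z":0,"rx":0,"ry":0,"rz":0.079,"claw":-1},{"x":0,"y":0,"z":0,"rx":0,"ry":0,"rz":0.079,"claw":-1},{"x":0,"y":0,"z":0,"rx":0,"ry":0,"rz":0.079,"claw":-1},{"x":0,"y":0,"z":0,"rx":0,"ry":0,"rz":0.079,"claw":-1},{"x":0,"y":0,"z":0,"rx":0,"ry":0,"rz":0.079,"claw":-1},{"x":0,"y":0,"z":0,"rx":0,"ry":0,"rz":0.079,"claw":-1},{"x":0,"y":0,"z":0,"rx":0,"ry":0,"rz":0.079,"claw":-1},{"x":0,"y":0,"z":0,"rx":0,"ry":0,"rz":0.079,"claw":-1},{"x":0,"y":0,"z":0,"rx":0,"ry":0,"rz":0.079,"claw":-1},{"x":0,"y":0,"z":0,"rx":0,"ry":0,"rz":0.079,"claw":-1},{"x":0,"y":0,"z":0,"rx":0,"ry":0,"rz":0.079,"claw":-1},{"x":0,"y":0,"z":0,"rx":0,"ry":0,"rz":0.055,"claw":-1},{"x":0,"y":0,"z":0,"rx":0,"ry":0,"rz":0,"claw":-1}]' | tail -5; python3 go.py .5452 -.128 .166 -58
python3 - <<'E'
from h import *
d=env.get_image('top')
A=cv2.cvtColor(d['color'][180:250,230:310],cv2.COLOR_RGB2BGR)
cv2.imwrite('pics/m7.png',cv2.resize(A,(640,560),interpolation=2))
E
```

```text
tool_pos: [0.5439, -0.128, 0.2473]
eef_rot: [0.962, 0.274, -0.002, -0.001]
wrist_force: [0.2, -0.2, -0.3]
finger_gap: 0.0879
gripper_force: 0.0
t 17.58 p [ 0.5439 -0.128   0.2473] yaw -58.18 z [-0.0038  0.0013 -1.    ] q [-0.29 -0.01  1.29  0.    1.86  0.72] gap 0.0879 F [ 0.2 -0.2 -0.3] g 0.0
len mm 81.3 units [0.0017 0.0011 0.1016]
rz units -0.002
```

View pics/m7.png

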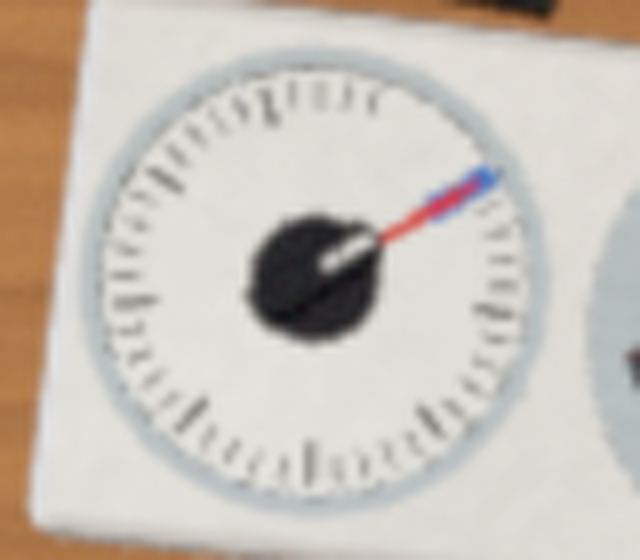

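The pointer lies centred on the blue mark (≈(485,180)), so the dial is zeroed. I re-grip the empty canister.

```bash
python3 -m crank '[{"x":0.0017,"y":0.001,"z":0.025,"rx":0,"ry":0,"rz":0,"claw":-1},{"x":0,"y":0,"z":0.03,"rx":0,"ry":0,"rz":0,"claw":-1},{"x":0,"y":0,"z":0.025,"rx":0,"ry":0,"rz":0,"claw":-1},{"x":0,"y":0,"z":0.015,"rx":0,"ry":0,"rz":0,"claw":-1},{"x":0,"y":0,"z":0.006,"rx":0,"ry":0,"rz":0,"claw":-1},{"x":0,"y":0,"z":0,"rx":0,"ry":0,"rz":0,"claw":-1},{"x":0,"y":0,"z":0,"rx":0,"ry":0,"rz":0,"claw":0.2},{"x":0,"y":0,"z":0,"rx":0,"ry":0,"rz":0,"claw":1},{"x":0,"y":0,"z":0,"rx":0,"ry":0,"rz":0,"claw":1},{"x":0,"y":0,"z":0,"rx":0,"ry":0,"rz":0,"claw":1},{"x":0,"y":0,"z":0,"rx":0,"ry":0,"rz":0,"claw":1},{"x":0,"y":0,"z":0,"rx":0,"ry":0,"rz":0,"claw":1},{"x":0,"y":0,"z":0,"rx":0,"ry":0,"rz":0,"claw":1}]' | tail -5; python3 go.py .43 .15 .24
```

```text
tool_pos: [0.5461, -0.128, 0.1699]
eef_rot: [0.961, 0.276, 0.0, -0.0]
wrist_force: [-0.9, 1.3, 1.5]
finger_gap: 0.0598
gripper_force: 30.0
t 18.72 p [ 0.5461 -0.128   0.1699] yaw -58.0 z [ 5.e-04  3.e-04 -1.e+00] q [-0.29 -0.02  1.44  0.    1.72  0.72] gap 0.0598 F [-0.9  1.3  1.5] g 30.0
len mm 309.3 units [ 0.0612 -0.3716 -0.0876]
```

```bash
python3 -m crank '[{"x":0,"y":0,"z":-0.01,"rx":0,"ry":0,"rz":0,"claw":1},{"x":0,"y":0,"z":-0.025,"rx":0,"ry":0,"rz":0,"claw":1},{"x":0,"y":0,"z":-0.03,"rx":0,"ry":0,"rz":0,"claw":1},{"x":0,"y":0,"z":-0.025,"rx":0,"ry":0,"rz":0,"claw":1},{"x":0,"y":0,"z":-0.01,"rx":0,"ry":0,"rz":0,"claw":1},{"x":0,"y":0,"z":0,"rx":0,"ry":0,"rz":0,"claw":1}]' | tail -5; python3 go.py .408 .366 .25
python3 - <<'E'
from fit import *
d,e=cams(); print('tt',at(d,121.8,259.6,.03))
E
```

```text
tool_pos: [0.5466, -0.1286, 0.2517]
eef_rot: [0.961, 0.275, 0.002, 0.001]
wrist_force: [-0.8, -0.4, -3.7]
finger_gap: 0.0595
gripper_force: 30.0
t 19.22 p [ 0.5466 -0.1286  0.2517] yaw -58.03 z [ 0.0035 -0.0013 -1.    ] q [-0.29 -0.01  1.28 -0.    1.86  0.72] gap 0.0595 F [-0.8 -0.4 -3.7] g 30.0
len mm 513.7 units [ 0.1804 -0.6162  0.0008]
tt [0.4496 0.3727 0.03  ]
```

```bash
python3 -m crank '[{"x":0.0056,"y":-0.0193,"z":0,"rx":0,"ry":0,"rz":0,"claw":1},{"x":0.0113,"y":-0.0385,"z":0,"rx":0,"ry":0,"rz":0,"claw":1},{"x":0.0113,"y":-0.0385,"z":0,"rx":0,"ry":0,"rz":0,"claw":1},{"x":0.0113,"y":-0.0385,"z":0,"rx":0,"ry":0,"rz":0,"claw":1},{"x":0.0113,"y":-0.0385,"z":0,"rx":0,"ry":0,"rz":0,"claw":1},{"x":0.0113,"y":-0.0385,"z":0,"rx":0,"ry":0,"rz":0,"claw":1},{"x":0.0113,"y":-0.0385,"z":0,"rx":0,"ry":0,"rz":0,"claw":1},{"x":0.0113,"y":-0.0385,"z":0,"rx":0,"ry":0,"rz":0,"claw":1},{"x":0.0113,"y":-0.0385,"z":0,"rx":0,"ry":0,"rz":0,"claw":1},{"x":0.0113,"y":-0.0385,"z":0,"rx":0,"ry":0,"rz":0,"claw":1},{"x":0.0113,"y":-0.0385,"z":0,"rx":0,"ry":0,"rz":0,"claw":1},{"x":0.0113,"y":-0.0385,"z":0,"rx":0,"ry":0,"rz":0,"claw":1},{"x":0.0113,"y":-0.0385,"z":0,"rx":0,"ry":0,"rz":0,"claw":1},{"x":0.0113,"y":-0.0385,"z":0,"rx":0,"ry":0,"rz":0,"claw":1},{"x":0.0113,"y":-0.0385,"z":0,"rx":0,"ry":0,"rz":0,"claw":1},{"x":0.0113,"y":-0.0385,"z":0,"rx":0,"ry":0,"rz":0,"claw":1},{"x":0.0056,"y":-0.0193,"z":0,"rx":0,"ry":0,"rz":0,"claw":1},{"x":0,"y":0,"z":0,"rx":0,"ry":0,"rz":0,"claw":1},{"x":0,"y":0,"z":0,"rx":0,"ry":0,"rz":0,"claw":1}]' | tail -5; python3 go.py .408 .366 .13
```

```text
tool_pos: [0.4062, 0.3669, 0.247]
eef_rot: [0.961, 0.277, -0.002, 0.001]
wrist_force: [-0.0, 0.1, -3.8]
finger_gap: 0.0596
gripper_force: 30.0
t 20.8 p [0.4062 0.3669 0.247 ] yaw -57.89 z [-0.003  -0.0027 -1.    ] q [ 0.67 -0.04  1.32 -0.    1.86  1.68] gap 0.0596 F [-0.   0.1 -3.8] g 30.0
len mm 117.1 units [0.0019 0.002  0.1463]
```

```bash
python3 -m crank '[{"x":0.001,"y":0.001,"z":0.02,"rx":0,"ry":0,"rz":0,"claw":1},{"x":0.001,"y":0.001,"z":0.03,"rx":0,"ry":0,"rz":0,"claw":1},{"x":0,"y":0,"z":0.03,"rx":0,"ry":0,"rz":0,"claw":1},{"x":0,"y":0,"z":0.03,"rx":0,"ry":0,"rz":0,"claw":1},{"x":0,"y":0,"z":0.02,"rx":0,"ry":0,"rz":0,"claw":1},{"x":0,"y":0,"z":0.01,"rx":0,"ry":0,"rz":0,"claw":1},{"x":0,"y":0,"z":0.005,"rx":0,"ry":0,"rz":0,"claw":1},{"x":0,"y":0,"z":0,"rx":0,"ry":0,"rz":0,"claw":1},{"x":0,"y":0,"z":0,"rx":0,"ry":0,"rz":0,"claw":1}]' | tail -5; python3 go.py .408 .366 .124
```

```text
tool_pos: [0.4102, 0.3658, 0.1345]
eef_rot: [0.961, 0.275, 0.001, -0.0]
wrist_force: [-0.0, -0.1, -3.6]
finger_gap: 0.0591
gripper_force: 30.0
t 21.55 p [0.4102 0.3658 0.1345] yaw -58.05 z [ 1.2e-03  8.0e-04 -1.0e+00] q [ 0.67 -0.05  1.53 -0.    1.66  1.68] gap 0.0591 F [-0.  -0.1 -3.6] g 30.0
len mm 10.7 units [-0.0022 -0.0017  0.0131]
```

```bash
python3 -m crank '[{"x":0,"y":0,"z":0.004,"rx":0,"ry":0,"rz":0,"claw":1},{"x":0,"y":0,"z":0.003,"rx":0,"ry":0,"rz":0,"claw":1},{"x":0,"y":0,"z":0.002,"rx":0,"ry":0,"rz":0,"claw":1},{"x":0,"y":0,"z":0.0015,"rx":0,"ry":0,"rz":0,"claw":1},{"x":0,"y":0,"z":0.001,"rx":0,"ry":0,"rz":0,"claw":1},{"x":0,"y":0,"z":0.001,"rx":0,"ry":0,"rz":0,"claw":1},{"x":0,"y":0,"z":0,"rx":0,"ry":0,"rz":0,"claw":1},{"x":0,"y":0,"z":0,"rx":0,"ry":0,"rz":0,"claw":1}]' | tail -5; python3 go.py .408 .366 .124
```

```text
tool_pos: [0.4103, 0.3664, 0.1258]
eef_rot: [0.961, 0.276, 0.002, -0.001]
wrist_force: [-0.4, -0.4, 6.1]
finger_gap: 0.0595
gripper_force: 30.0
t 22.22 p [0.4103 0.3664 0.1258] yaw -58.01 z [ 0.0027  0.002  -1.    ] q [ 0.67 -0.04  1.54 -0.    1.64  1.68] gap 0.0595 F [-0.4 -0.4  6.1] g 30.0
len mm 2.9 units [-0.0027 -0.0011  0.0022]
```

```bash
python3 -m crank '[{"x":0,"y":0,"z":-0.001,"rx":0,"ry":0,"rz":0,"claw":1},{"x":0,"y":0,"z":0,"rx":0,"ry":0,"rz":0,"claw":0.2},{"x":0,"y":0,"z":0,"rx":0,"ry":0,"rz":0,"claw":-0.6},{"x":0,"y":0,"z":0,"rx":0,"ry":0,"rz":0,"claw":-0.9},{"x":0,"y":0,"z":0,"rx":0,"ry":0,"rz":0,"claw":-0.9},{"x":0,"y":0,"z":0,"rx":0,"ry":0,"rz":0,"claw":-0.9},{"x":0,"y":0,"z":-0.015,"rx":0,"ry":0,"rz":0,"claw":-0.9},{"x":0,"y":0,"z":-0.03,"rx":0,"ry":0,"rz":0,"claw":-0.9},{"x":0,"y":0,"z":-0.04,"rx":0,"ry":0,"rz":0,"claw":-0.9},{"x":0,"y":0,"z":-0.04,"rx":0,"ry":0,"rz":0,"claw":-0.9},{"x":0,"y":0,"z":-0.03,"rx":0,"ry":0,"rz":0,"claw":-1},{"x":0,"y":0,"z":0,"rx":0,"ry":0,"rz":0,"claw":-1}]' | tail -5; python3 go.py .58 -.05 .25 -83.1;  python3 go.py .599 -.364 .25 -83.1
```

```text
tool_pos: [0.411, 0.3668, 0.256]
eef_rot: [0.961, 0.275, 0.005, -0.002]
wrist_force: [-0.1, 0.1, 0.5]
finger_gap: 0.0872
gripper_force: 0.0
t 23.22 p [0.411  0.3668 0.256 ] yaw -58.02 z [ 0.0084  0.0066 -0.9999] q [ 0.67 -0.04  1.31 -0.    1.87  1.68] gap 0.0872 F [-0.1  0.1  0.5] g 0.0
len mm 449.8 units [-0.0968  0.5538  0.0058]
rz units 0.2786
t 23.22 p [0.411  0.3668 0.256 ] yaw -58.02 z [ 0.0084  0.0066 -0.9999] q [ 0.67 -0.04  1.31 -0.    1.87  1.68] gap 0.0872 F [-0.1  0.1  0.5] g 0.0
len mm 754.6 units [-0.2845  0.8994  0.0034]
rz units 0.2786
```

```bash
python3 -m crank '[{"x":-0.0142,"y":0.045,"z":0,"rx":0,"ry":0,"rz":0,"claw":-1},{"x":-0.0142,"y":0.045,"z":0,"rx":0,"ry":0,"rz":0,"claw":-1},{"x":-0.0142,"y":0.045,"z":0,"rx":0,"ry":0,"rz":0,"claw":-1},{"x":-0.0142,"y":0.045,"z":0,"rx":0,"ry":0,"rz":0,"claw":-1},{"x":-0.0142,"y":0.045,"z":0,"rx":0,"ry":0,"rz":0,"claw":-1},{"x":-0.0142,"y":0.045,"z":0,"rx":0,"ry":0,"rz":0,"claw":-1},{"x":-0.0142,"y":0.045,"z":0,"rx":0,"ry":0,"rz":0,"claw":-1},{"x":-0.0142,"y":0.045,"z":0,"rx":0,"ry":0,"rz":0,"claw":-1},{"x":-0.0142,"y":0.045,"z":0,"rx":0,"ry":0,"rz":0,"claw":-1},{"x":-0.0142,"y":0.045,"z":0,"rx":0,"ry":0,"rz":0,"claw":-1},{"x":-0.0142,"y":0.045,"z":0,"rx":0,"ry":0,"rz":0,"claw":-1},{"x":-0.0142,"y":0.045,"z":0,"rx":0,"ry":0,"rz":0,"claw":-1},{"x":-0.0142,"y":0.045,"z":0,"rx":0,"ry":0,"rz":0,"claw":-1},{"x":-0.0142,"y":0.045,"z":0,"rx":0,"ry":0,"rz":0,"claw":-1},{"x":-0.0142,"y":0.045,"z":0,"rx":0,"ry":0,"rz":0,"claw":-1},{"x":-0.0142,"y":0.045,"z":0,"rx":0,"ry":0,"rz":0,"claw":-1},{"x":-0.0142,"y":0.045,"z":0,"rx":0,"ry":0,"rz":0,"claw":-1},{"x":-0.0142,"y":0.045,"z":0,"rx":0,"ry":0,"rz":0,"claw":-1},{"x":-0.0142,"y":0.045,"z":0,"rx":0,"ry":0,"rz":0,"claw":-1},{"x":-0.0142,"y":0.044,"z":0,"rx":0,"ry":0,"rz":0,"claw":-1}]' >/dev/null; python3 -m crank '[{"x":0,"y":0,"z":0.02,"rx":0,"ry":0,"rz":0.07,"claw":-1},{"x":0,"y":0,"z":0.02,"rx":0,"ry":0,"rz":0.07,"claw":-1},{"x":0,"y":0,"z":0.02,"rx":0,"ry":0,"rz":0.07,"claw":-1},{"x":0,"y":0,"z":0,"rx":0,"ry":0,"rz":0.069,"claw":-1},{"x":0,"y":0,"z":0,"rx":0,"ry":0,"rz":0,"claw":-1},{"x":0,"y":0,"z":0,"rx":0,"ry":0,"rz":0,"claw":-1}]' | tail -5; python3 go.py .599 -.364 .103 -83.1
python3 - <<'E'
from h import *
d=env.get_image('top');e=env.get_image('side')
A=cv2.cvtColor(d['color'][150:290,370:510],cv2.COLOR_RGB2BGR);B=cv2.cvtColor(e['color'][230:350,290:410],cv2.COLOR_RGB2BGR)
T=cv2.cvtColor(d['color'][200:320,60:180],cv2.COLOR_RGB2BGR)
m=np.hstack([cv2.resize(x,(266,266),interpolation=2) for x in(A,B,T)])
cv2.imwrite('pics/m8.png',m)
E
```

```text
tool_pos: [0.5978, -0.3645, 0.2]
eef_rot: [0.998, 0.062, -0.0, -0.0]
wrist_force: [0.2, 0.8, -0.3]
finger_gap: 0.0878
gripper_force: 0.0
t 25.38 p [ 0.5978 -0.3645  0.2   ] yaw -82.95 z [-5.e-04  3.e-04 -1.e+00] q [-0.6   0.37  0.95 -0.    1.82  0.85] gap 0.0878 F [ 0.2  0.8 -0.3] g 0.0
len mm 97.0 units [ 0.0016 -0.0004  0.1213]
rz units 0.0017
```

View pics/m8.png

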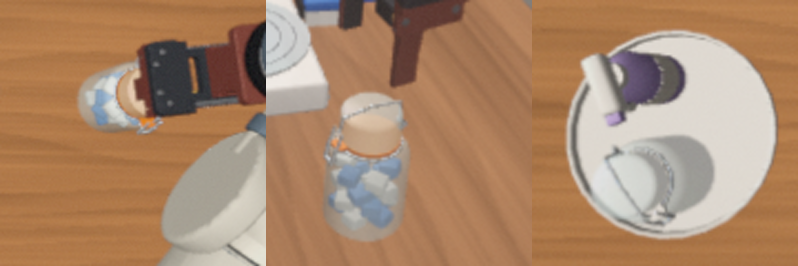

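The empty canister stands upright on the turntable, clear of the bottle. The gripper is centred over the orange canister, so I descend and grip.

```bash
python3 -m crank '[{"x":0.0015,"y":0,"z":0.02,"rx":0,"ry":0,"rz":0,"claw":-1},{"x":0,"y":0,"z":0.03,"rx":0,"ry":0,"rz":0,"claw":-1},{"x":0,"y":0,"z":0.03,"rx":0,"ry":0,"rz":0,"claw":-1},{"x":0,"y":0,"z":0.022,"rx":0,"ry":0,"rz":0,"claw":-1},{"x":0,"y":0,"z":0.013,"rx":0,"ry":0,"rz":0,"claw":-1},{"x":0,"y":0,"z":0.005,"rx":0,"ry":0,"rz":0,"claw":-1},{"x":0,"y":0,"z":0,"rx":0,"ry":0,"rz":0,"claw":0},{"x":0,"y":0,"z":0,"rx":0,"ry":0,"rz":0,"claw":1},{"x":0,"y":0,"z":0,"rx":0,"ry":0,"rz":0,"claw":1},{"x":0,"y":0,"z":0,"rx":0,"ry":0,"rz":0,"claw":1},{"x":0,"y":0,"z":0,"rx":0,"ry":0,"rz":0,"claw":1},{"x":0,"y":0,"z":0,"rx":0,"ry":0,"rz":0,"claw":1},{"x":0,"y":0,"z":0,"rx":0,"ry":0,"rz":0,"claw":1}]' | tail -5; python3 go.py .5453 -.128 .22
```

```text
tool_pos: [0.5996, -0.365, 0.1058]
eef_rot: [0.998, 0.06, 0.001, 0.001]
wrist_force: [0.7, -1.9, 4.7]
finger_gap: 0.0598
gripper_force: 30.0
t 26.57 p [ 0.5996 -0.365   0.1058] yaw -83.14 z [ 0.0022 -0.0017 -1.    ] q [-0.6   0.37  1.11 -0.    1.65  0.86] gap 0.0598 F [ 0.7 -1.9  4.7] g 30.0
len mm 268.6 units [-0.0318 -0.3019 -0.1434]
```

```bash
python3 -m crank '[{"x":0,"y":0,"z":-0.01,"rx":0,"ry":0,"rz":0,"claw":1},{"x":0,"y":0,"z":-0.025,"rx":0,"ry":0,"rz":0,"claw":1},{"x":0,"y":0,"z":-0.03,"rx":0,"ry":0,"rz":0,"claw":1},{"x":0,"y":0,"z":-0.03,"rx":0,"ry":0,"rz":0,"claw":1},{"x":0,"y":0,"z":-0.03,"rx":0,"ry":0,"rz":0,"claw":1},{"x":-0.002,"y":-0.016,"z":-0.018,"rx":0,"ry":0,"rz":0,"claw":1},{"x":-0.0034,"y":-0.032,"z":0,"rx":0,"ry":0,"rz":0,"claw":1},{"x":-0.0034,"y":-0.032,"z":0,"rx":0,"ry":0,"rz":0,"claw":1},{"x":-0.0034,"y":-0.032,"z":0,"rx":0,"ry":0,"rz":0,"claw":1},{"x":-0.0034,"y":-0.032,"z":0,"rx":0,"ry":0,"rz":0,"claw":1},{"x":-0.0034,"y":-0.032,"z":0,"rx":0,"ry":0,"rz":0,"claw":1},{"x":-0.0034,"y":-0.032,"z":0,"rx":0,"ry":0,"rz":0,"claw":1},{"x":-0.0034,"y":-0.032,"z":0,"rx":0,"ry":0,"rz":0,"claw":1},{"x":-0.0034,"y":-0.032,"z":0,"rx":0,"ry":0,"rz":0,"claw":1},{"x":-0.003,"y":-0.029,"z":0,"rx":0,"ry":0,"rz":0,"claw":1},{"x":0,"y":0,"z":0,"rx":0,"ry":0,"rz":0,"claw":1},{"x":0,"y":0,"z":0,"rx":0,"ry":0,"rz":0,"claw":1},{"x":0,"y":0,"z":0,"rx":0,"ry":0,"rz":0,"claw":1}]' | tail -5; python3 go.py .5453 -.128 .178
```

```text
tool_pos: [0.5442, -0.1281, 0.2178]
eef_rot: [0.998, 0.06, -0.001, -0.0]
wrist_force: [0.1, -0.0, -6.8]
finger_gap: 0.0597
gripper_force: 30.0
t 28.07 p [ 0.5442 -0.1281  0.2178] yaw -83.1 z [-1.6e-03  1.0e-04 -1.0e+00] q [-0.29 -0.02  1.35 -0.    1.81  1.16] gap 0.0597 F [ 0.1 -0.  -6.8] g 30.0
len mm 39.8 units [0.0014 0.0001 0.0497]
```

Ten pictures are used, so I continue on numbers: load 6.8 N → about 7.5 mm of pan travel, and the weight should be borne at TCP z ≈ 0.166.

```bash
python3 -m crank '[{"x":0.001,"y":0,"z":0.01,"rx":0,"ry":0,"rz":0,"claw":1},{"x":0,"y":0,"z":0.015,"rx":0,"ry":0,"rz":0,"claw":1},{"x":0,"y":0,"z":0.01,"rx":0,"ry":0,"rz":0,"claw":1},{"x":0,"y":0,"z":0.006,"rx":0,"ry":0,"rz":0,"claw":1},{"x":0,"y":0,"z":0.004,"rx":0,"ry":0,"rz":0,"claw":1},{"x":0,"y":0,"z":0,"rx":0,"ry":0,"rz":0,"claw":1},{"x":0,"y":0,"z":0,"rx":0,"ry":0,"rz":0,"claw":1}]' | tail -5; python3 go.py .5453 -.128 .1662
```

```text
tool_pos: [0.5455, -0.1284, 0.1825]
eef_rot: [0.998, 0.06, -0.0, -0.0]
wrist_force: [-0.3, 0.2, -5.1]
finger_gap: 0.0593
gripper_force: 30.0
t 28.65 p [ 0.5455 -0.1284  0.1825] yaw -83.14 z [-3.e-04  1.e-04 -1.e+00] q [-0.29 -0.02  1.42  0.    1.75  1.16] gap 0.0593 F [-0.3  0.2 -5.1] g 30.0
len mm 16.3 units [-0.0002 -0.0005  0.0204]
```

```bash
python3 -m crank '[{"x":0,"y":0,"z":0,"rx":0,"ry":0,"rz":0,"claw":1},{"x":0,"y":0,"z":0,"rx":0,"ry":0,"rz":0,"claw":1}]' | grep -E "pos|force"; python3 -m crank '[{"x":0,"y":0,"z":0.003,"rx":0,"ry":0,"rz":0,"claw":1},{"x":0,"y":0,"z":0.003,"rx":0,"ry":0,"rz":0,"claw":1},{"x":0,"y":0,"z":0.002,"rx":0,"ry":0,"rz":0,"claw":1},{"x":0,"y":0,"z":0.002,"rx":0,"ry":0,"rz":0,"claw":1},{"x":0,"y":0,"z":0.002,"rx":0,"ry":0,"rz":0,"claw":1},{"x":0,"y":0,"z":0.002,"rx":0,"ry":0,"rz":0,"claw":1},{"x":0,"y":0,"z":0,"rx":0,"ry":0,"rz":0,"claw":1},{"x":0,"y":0,"z":0,"rx":0,"ry":0,"rz":0,"claw":1},{"x":0,"y":0,"z":0,"rx":0,"ry":0,"rz":0,"claw":1}]' | grep -E "pos|force"; python3 go.py .5453 -.128 .1662
```

```text
tool_pos: [0.5458, -0.1284, 0.1834]
wrist_force: [-0.6, -0.6, -5.0]
gripper_force: 30.0
tool_pos: [0.5456, -0.1282, 0.1718]
wrist_force: [-0.1, 0.3, -3.1]
gripper_force: 30.0
t 29.57 p [ 0.5456 -0.1282  0.1718] yaw -83.12 z [ 4.e-04 -1.e-04 -1.e+00] q [-0.29 -0.02  1.43  0.    1.73  1.16] gap 0.0594 F [-0.1  0.3 -3.1] g 30.0
len mm 5.6 units [-0.0003 -0.0003  0.007 ]
```

```bash
python3 -m crank '[{"x":0,"y":0,"z":0.0015,"rx":0,"ry":0,"rz":0,"claw":1},{"x":0,"y":0,"z":0.0015,"rx":0,"ry":0,"rz":0,"claw":1},{"x":0,"y":0,"z":0.001,"rx":0,"ry":0,"rz":0,"claw":1},{"x":0,"y":0,"z":0,"rx":0,"ry":0,"rz":0,"claw":1},{"x":0,"y":0,"z":0,"rx":0,"ry":0,"rz":0,"claw":1},{"x":0,"y":0,"z":0,"rx":0,"ry":0,"rz":0,"claw":1},{"x":0,"y":0,"z":0,"rx":0,"ry":0,"rz":0,"claw":1}]' | grep -E "pos|force"; python3 go.py .5453 -.128 .1662
```

```text
tool_pos: [0.5456, -0.1283, 0.1685]
wrist_force: [-1.8, 0.4, -0.5]
gripper_force: 30.0
t 30.15 p [ 0.5456 -0.1283  0.1685] yaw -83.13 z [ 3.e-04 -0.e+00 -1.e+00] q [-0.29 -0.02  1.44  0.    1.72  1.16] gap 0.0592 F [-1.8  0.4 -0.5] g 30.0
len mm 2.3 units [-0.0003 -0.0004  0.0028]
```

Weight borne (0.5 N left); I release and withdraw.

```bash
python3 -m crank '[{"x":0,"y":0,"z":0,"rx":0,"ry":0,"rz":0,"claw":0.2},{"x":0,"y":0,"z":0,"rx":0,"ry":0,"rz":0,"claw":-0.6},{"x":0,"y":0,"z":0,"rx":0,"ry":0,"rz":0,"claw":-1},{"x":0,"y":0,"z":0,"rx":0,"ry":0,"rz":0,"claw":-1},{"x":0,"y":0,"z":0,"rx":0,"ry":0,"rz":0,"claw":-1},{"x":0,"y":0,"z":0,"rx":0,"ry":0,"rz":0,"claw":-1},{"x":0,"y":0,"z":-0.015,"rx":0,"ry":0,"rz":0,"claw":-1},{"x":0,"y":0,"z":-0.03,"rx":0,"ry":0,"rz":0,"claw":-1},{"x":0,"y":0,"z":-0.04,"rx":0,"ry":0,"rz":0,"claw":-1},{"x":0,"y":0,"z":-0.03,"rx":0,"ry":0,"rz":0,"claw":-1},{"x":0,"y":-0.04,"z":0,"rx":0,"ry":0,"rz":0,"claw":-1},{"x":0,"y":-0.04,"z":0,"rx":0,"ry":0,"rz":0,"claw":-1},{"x":0,"y":-0.04,"z":0,"rx":0,"ry":0,"rz":0,"claw":-1},{"x":0,"y":-0.04,"z":0,"rx":0,"ry":0,"rz":0,"claw":-1},{"x":0,"y":-0.04,"z":0,"rx":0,"ry":0,"rz":0,"claw":-1},{"x":0,"y":-0.04,"z":0,"rx":0,"ry":0,"rz":0,"claw":-1},{"x":0,"y":-0.04,"z":0,"rx":0,"ry":0,"rz":0,"claw":-1},{"x":0,"y":0,"z":0,"rx":0,"ry":0,"rz":0,"claw":-1},{"x":0,"y":0,"z":0,"rx":0,"ry":0,"rz":0,"claw":-1}]' | grep -E "pos|force"
python3 - <<'E'
from fit import *
e=env.get_image('side'); d0,e0=cams()
# orange seal/tablet blob columns now vs. expected body silhouette on the pan; dial angle unaffected
h=cv2.cvtColor(e['color'],cv2.COLOR_RGB2HSV)
df=np.abs(e['color'].astype(int)-e0['color']).sum(2)>40; df[:190]=0; df[262:]=0; df[:,:240]=0; df[:,:]&=True; df[:,330:]=False
ys,xs=np.where(df); print('changed px',xs.min(),xs.max(),ys.min(),ys.max())
q=np.vstack([proj(e,circ(.5453,-.1283,.0625,.041)),proj(e,circ(.5453,-.1283,.1465,.041))]); print('expected body',q.min(0),q.max(0))
blue=cv2.inRange(h,(95,60,90),(120,255,255)); blue[:, :262]=0; blue[:,298:]=0; ys,xs=np.where(blue>0); print('blue tablets',xs.mean(),xs.min(),xs.max(),ys.max(),'axis px',proj(e,[.5453,-.1283,.09]))
E
```

```text
tool_pos: [0.5186, 0.0955, 0.2613]
wrist_force: [0.8, -0.1, 0.0]
gripper_force: 0.0
changed px 247 309 196 261
expected body [263.7 210.4] [297.2 256.9]
blue tablets 285.57142857142856 281 292 246 axis px [[280.1 238.2]]
```

```bash
python3 - <<'E'
from fit import *
d=env.get_image('top'); e=env.get_image('side'); d0,e0=cams(); r0=np.array
def blob(im,cx,cy,w=18):
    c=im['color'][int(cy)-w:int(cy)+w,int(cx)-w:int(cx)+w]; h=cv2.cvtColor(c,cv2.COLOR_RGB2HSV)
    m=cv2.inRange(h,(8,50,200),(18,140,255)); ys,xs=np.where(m>0); return len(xs),(xs.mean()+int(cx)-w).round(1),(ys.mean()+int(cy)-w).round(1)
# pale-orange plug: before (canister at .5995,-.3645 standing on shelf) and now
for n,a,b in(('top',d0,d),('side',e0,e)):
    p0=proj(a,[.5995,-.3645,.115])[0]; p1=proj(b,[.5453,-.1283,.1775])[0]; print(n,'before',p0,blob(a,*p0),'now exp',p1,blob(b,*p1))
print(env.sense()['time_s'])
E
```

```text
top before [447.3 198.9] (471, np.float64(445.4), np.float64(197.9)) now exp [344.9 219.7] (596, np.float64(343.2), np.float64(219.3))
side before [336.7 285.5] (97, np.float64(335.9), np.float64(284.9)) now exp [280.6 208.5] (30, np.float64(278.2), np.float64(210.3))
31.8833
```

```bash
python3 -c "
from plant import env
print(env.sign_off())"
```

```text
the job is handed in; nothing more can be done
None
```

The job is handed in at about 32 s of robot time: the dial was zeroed with the empty canister on the pan, that canister now stands on the turntable, and the filled one is in the middle of the pan (within about 4 mm by the images); the sign-off did not report a verdict.

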